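# Press the thermometer and garlic press into the fitted tray

### The arm

A 6-joint arm with a two-finger parallel gripper is mounted at the origin on a cart in front of the work surface, level with it; the furniture and walls round the work are solid. World frame = base frame: x ahead of the robot, y to its left, z up, the work surface at z = 0. Lengths are in mm, angles in rad, forces in N, time in s.
With the tool pointing down it reaches from about 350 to 775 mm from the base axis. Payload 7.3 kg.
Tool frame: the origin (TCP) lies between the finger pads; the fingertips stand 25 mm ahead of it and the grasp point (between the pads) lies 6 mm ahead of it; z points along the fingers, y is the line along which they close (so a half turn about z gives the same grasp; the last joint's range is limited). The gripper opens to 92 mm and grips with 3 to 60 N. Pads are 19 mm wide; open, the fingers measure 130 mm over their backs; the gripper's body (75 mm by 190 mm) begins 47 mm behind the grasp point.
Start: joints at [0.978, 0.342, 1.524, -0, 1.275, -0.146], TCP at [226.831, 473.487, 251.741] pointing down, gripper open.
Joint ranges: [-2.53, 2.53], [-0.77, 2.02], [0.04, 2.7], [-1, 4.14], [0.28, 2.66], [-3.11, 3.11]. Speed limits (rad/s): [2.57, 2.57, 3.14, 3.14, 3.14, 3.14].

### API

Orientations are given as [roll, pitch, yaw] about the fixed x, y, z axes, in that order (R = Rz(yaw) Ry(pitch) Rx(roll)).
In Python, from plant import bot gives the robot as it stands.
- The arm moves only by the tool play_rows, never from a script. Its argument "commands" is a list of rows, each an object of numbers: "x", "y", "z": the shift along the tool's x, y, z in m; "twist": the turn about the tool's z in degrees. In form: [{"x": .., "y": .., "z": .., "twist": ..}, ...]. A call has exactly 8 rows; each row is the pose to reach, as a shift and turn from the pose commanded when the call began, along the tool's axes at that moment; what a row does not reach only later rows make up. A row lasts 1/10 s, in which the tool goes at most 50 mm and 8.59 degrees, less where a joint would pass 70% of its speed; a pose out of reach is approached as far as the arm can. A call with a gripper value outside its range is refused whole. "jaw" is the closure, from 0 (fully open) to 1 (shut), set as the call begins (left out, the last holds). The fingers move at their own pace and stop on an object; the grip force is fixed at half the most. Time passes only in rows, so rows that repeat a pose let the fingers close, or fill a call up. It gives the time, the measured TCP pose, the force, the opening and the grip force at its end, in the units of the state.
- bot.get_obs(): the state, without advancing time (a new reading comes with each control period).
- bot.capture(name): name is "side" or "top" or "wrist"; returns a dict with "pixels" (420x560x3 uint8, red, green, blue), "fx", "fy", "cx", "cy" (pixels), "eye" and "rotation" of the camera in the world. Camera axes: x right, y down, z forward; pixel columns grow to the right and rows downward; lengths in mm; the calibration is good to about 2 mm. A picture is of the moment at which its call begins. There is no depth.
- bot.close_job(): hands the job in; it is judged then, once.
The state is a dict: "time": time; "joint_positions": joint angles; "dq": joint speeds; "tau": joint torques, N m; "tool_pos": TCP position; "tcp_rot": TCP orientation; "contact_force": force on the tool from outside, world axes, zero at the start; "moment": the same for the moment, N m; "grip_width": finger opening in mm; "finger_force": force on a finger pad.
Only numpy, scipy, OpenCV 4.12 (cv2) and the standard library are available. Lean on these libraries where they do the work, as an engineer would, in place of code of your own. Each camera call takes 0.05 s, during which the arm holds its last target. There are 200 camera calls.

### The job

Put the roasting thermometer and the garlic press away in the fitted tray: press each one into the cutout of its own shape until it sits fully home on the floor of the cutout, level, face up. Leave them there, and do not disturb the mug, the tub, the beaker and the spoon.

Things in the scene. Friction and masses are not known exactly. Their poses are not given: they have to be found in the camera images.
- fitted_tray: fixed shallow tray, wood frame round a dark blue rigid insert with pale cutout floors, 216 (x) x 224 (y) x 23 mm; origin centre of underside. Two cutouts along its x, floor 4 mm and rim 23 mm above the worktop: at +y a round well with a narrow slot to +x (thermometer), at -y a slot with a wide end at +x (press). Finger notches, 26 mm in y by 30 mm in x, as deep, on both y sides of each seat.
- gauge_seat (a point): where thermometer_dial is when fully home: axis of the round well, 19 mm above the worktop; +x = the way the stem must point, z up. 3.5 mm spare on every side (6 mm beside the stem) for the first 7 mm down; then sprung rubber ribs with sloped tops centre and grip the head: push down with 5 to 15 N for the remaining 12 mm, its weight is not enough.
- press_seat (a point): where garlic_press_mid is when fully home: between the notches, 19 mm above the worktop; +x = the way the head must point, z up. 3.5 mm spare on every side for the first 7 mm down; then sprung rubber ribs with sloped tops, 52 mm before and behind this point, centre and grip it: push down with 5 to 15 N for the remaining 12 mm, its weight is not enough.
- thermometer_dial (a point): centre, half-way up, of the loose thermometer's steel head with white dial: 56 mm across, 30 mm high (15 below, 15 above this point). A red stem 12 mm thick runs along +x to 117 mm from here, its axis 7 mm lower than this point. About 130 g, mostly head: grasp across the head along y. Starts face up on the worktop left or right of the tray, stem pointing roughly away from the robot.
- garlic_press_mid (a point): grasp point of the loose, shut, rigid aluminium garlic press, half-way up its 30 mm height, near its centre of mass. Along x: twin handles, together 30 mm wide, from -95 to +30 mm; chamber head, 44 mm wide, from +30 to +75 mm. About 170 g; grasp across the handles along y. Starts flat on the worktop on the other side of the tray from the thermometer, head roughly away from the robot.
- dotted_mug: bystander, leave alone (loose): white mug with grey dots, 82x114x91 mm, standing behind the tray to the right; origin at the centre of its underside
- green_tub: bystander, leave alone (loose): closed food tub with green lid, 96x137x53 mm, to the back left; origin at the centre of its underside
- pink_beaker: bystander, leave alone (loose): pink plastic beaker, 77 across, 105 mm high, at the back; origin at the centre of its underside
- spoon: bystander, leave alone (loose): steel spoon 188x39x16 mm, at the far right; origin at the centre of its underside
There are look-alikes about, which are no part of the job. What is shaped like the part that bears thermometer_dial but green is not meant.

How it is judged (in metres and radians):
At the end, for the whole second after the job is handed in: Thermometer and garlic press each lie in their own cutout: dial centre / grip point within 5 mm horizontally of its seat point and less than 3 mm above it, level within 0.08 rad, along the cutout within 0.1 rad, at rest (horizontal distance between thermometer_dial and gauge_seat below 0.005 m and z of thermometer_dial in the frame of gauge_seat below 0.003 m and angle between each of thermometer_dial, garlic_press_mid's own z axis and vertical below 0.08 rad and angle between the x axis of thermometer_dial and the x axis of gauge_seat, either way round below 0.1 rad and linear speed of each of thermometer, garlic_press below 0.02 m/s and horizontal distance between garlic_press_mid and press_seat below 0.005 m and z of garlic_press_mid in the frame of press_seat below 0.003 m and angle between the x axis of garlic_press_mid and the x axis of press_seat, either way round below 0.1 rad); the robot touches nothing.
It fails at once if a bystander (dotted mug) is moved by more than 25 mm (distance of dotted_mug from where it was at the start of the episode above 0.025 m).
It fails at once if a bystander (green tub) is moved by more than 25 mm (distance of green_tub from where it was at the start of the episode above 0.025 m).
It fails at once if a bystander (pink beaker) is moved by more than 25 mm (distance of pink_beaker from where it was at the start of the episode above 0.025 m).
It fails at once if a bystander (spoon) is moved by more than 25 mm (distance of spoon from where it was at the start of the episode above 0.025 m).
It also fails if it takes over 69 s, if anything falls off the work surface, if the arm or the gripper's body presses on something with over 40 N, if the wrist force passes 120 N, or if a joint passes its speed limit or range.

## Working session

There is one attempt and no reset: what is moved stays moved. The work goes in short steps, Python scripts to look and compute and a tool call to move; the robot and the scene stay as the last step left them, time stands still between calls to the robot, and variables do not carry over. Pictures are saved under pics/ and viewed, at most 10 in all, crops included, and the job is handed in when it is done.

Besides the shell and the picture viewer there is one more tool, called after ">>>" as name([rows], argument=value, ...), one row to a line, values as JSON. play_rows: Moves the arm, as the interface text tells. Its arguments: {"type":"object","properties":{"commands":{"type":"array"},"jaw":{"type":"number"}},"required":["commands"]}

```bash
mkdir -p pics; ls
python3 - <<'E'
from plant import bot
import cv2,numpy as np
o=bot.get_obs();print(o)
for n in("top","side"):
    c=bot.capture(n);cv2.imwrite(f"pics/{n}0.png",c["pixels"][:,:,::-1]);print(n,c["fx"],c["fy"],c["cx"],c["cy"],c["eye"],c["rotation"])
E
```

```text
pics
{'time': 0.0, 'joint_positions': array([ 9.77971106e-01,  3.42702658e-01,  1.52502432e+00, -2.36289001e-05,
        1.27541691e+00, -1.46011662e-01]), 'dq': array([ 2.59888138e-05,  1.66844350e-03, -7.95828590e-04,  1.09260647e-03,
        2.40579353e-03,  5.40079009e-04]), 'tau': array([ 5.92904726e-04, -4.31233943e+01, -2.44229168e+01,  7.15755788e-02,
        5.59384050e-02, -1.43162360e-04]), 'tool_pos': array([226.62664554, 473.1460134 , 251.05280969]), 'tcp_rot': array([-3.14005464e+00, -2.03339671e-04,  2.69478583e+00]), 'contact_force': array([-0.06962892, -0.47721921,  0.60512144]), 'moment': array([ 0.01129195, -0.00531231,  0.0200624 ]), 'finger_force': 0.0, 'grip_width': 91.66524132453416}
top 390.3359552298159 390.3359552298159 281.3659300929878 206.5383070593817 [ 348.17361144  -25.11599348 1271.55161021] [-2.9891933  -0.01678092 -1.54371161]
side 395.8450306670163 395.8450306670163 276.7606957382678 203.6392348356715 [  469.36867587 -1165.0581858    716.89359826] [-2.10220741 -0.01156139 -0.04554245]
```

View pics/top0.png

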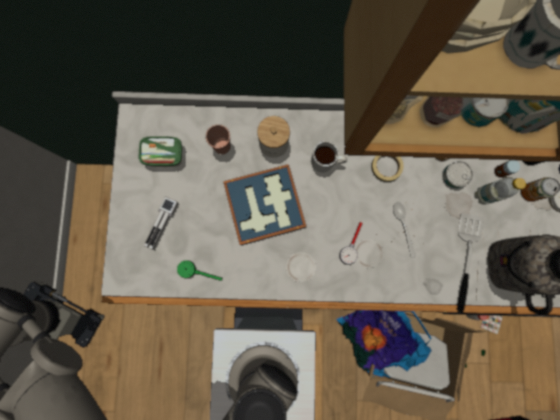

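View pics/side0.png

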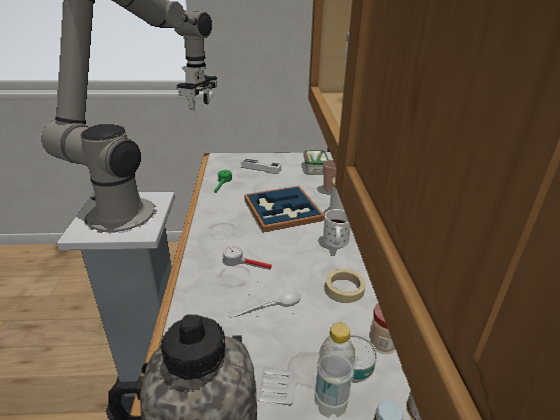

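Top view: the red-stemmed thermometer has its head at about (348,255) and its tip at (360,224). The press runs from (152,245) to (170,203), and the tray is centred at about (265,204). Candidates for the thermometer are the red one at (348,255) and the green one at (187,269), so I choose the red. The only press candidate is at (161,222); the spatula at (463,290) and the spoon at (400,212) are not it. Next is a close crop of both, from both views.

```bash
cat > h.py <<'E'
import numpy as np,cv2
from scipy.spatial.transform import Rotation as R
from plant import bot
def Rm(r):
    r=np.array(r,float); return r if r.shape==(3,3) else R.from_euler('xyz',r).as_matrix()
def snap(n,f=None):
    c=bot.capture(n)
    if f: cv2.imwrite(f"pics/{f}.png",c["pixels"][:,:,::-1])
    return c
def ray(c,uv):
    d=Rm(c["rotation"])@np.array([(uv[0]-c["cx"])/c["fx"],(uv[1]-c["cy"])/c["fy"],1]); return np.array(c["eye"],float),d/np.linalg.norm(d)
def atz(c,uv,z):
    e,d=ray(c,uv); return e+d*(z-e[2])/d[2]
def tri(c1,u1,c2,u2):
    A=np.zeros((3,3));b=np.zeros(3);L=[ray(c1,u1),ray(c2,u2)]
    for e,d in L:
        P=np.eye(3)-np.outer(d,d);A+=P;b+=P@e
    p=np.linalg.solve(A,b); return p,[np.linalg.norm((np.eye(3)-np.outer(d,d))@(p-e)) for e,d in L]
def proj(c,p):
    q=Rm(c["rotation"]).T@(np.array(p,float)-c["eye"]); return np.array([c["fx"]*q[0]/q[2]+c["cx"],c["fy"]*q[1]/q[2]+c["cy"]])
E
python3 - <<'E'
from h import *
import pickle
t=snap("top");s=snap("side");pickle.dump((t,s),open("c0.pkl","wb"))
def crop(c,x,y,w,h,W,H): return cv2.resize(c["pixels"][y:y+h,x:x+w,::-1],(W,H),interpolation=cv2.INTER_CUBIC)
a=np.hstack([crop(t,215,155,100,100,300,300),crop(t,325,210,66,66,250,300)[:, :250],crop(t,140,190,42,66,250,300)])
b=np.hstack([crop(s,240,180,90,60,400,300),crop(s,215,240,66,40,200,300),crop(s,235,150,66,40,200,300)])
cv2.imwrite("pics/z.png",np.vstack([a,b]))
for n,u1,u2 in(("therm",(348,255),(232,255)),("tip",(360,224),(270,266)),("press",(161,222),(261,165)),("trayc",(265,204),(286,208))):
    print(n,tri(t,u1,s,u2),atz(t,u1,15))
E
```

```text
therm (array([ 390.76658181, -258.77776155,   14.98201988]), [np.float64(0.1563808807104411), np.float64(0.15638088071050898)]) [ 390.92165417 -258.75946614   15.        ]
tip (array([ 495.60244695, -299.74966124,    5.23773657]), [np.float64(2.532965740170342), np.float64(2.5329657401704933)]) [ 491.93953646 -297.70544432   15.        ]
press (array([479.98376197, 344.77432004,  16.66665755]), [np.float64(0.327424820014566), np.float64(0.32742482001448153)]) [479.82957347 345.23861542  15.        ]
trayc (array([556.94056762,  13.02978617,   4.27379989]), [np.float64(6.669497508545702), np.float64(6.669497508545807)]) [548.47793555  12.56683812  15.        ]
```

View pics/z.png

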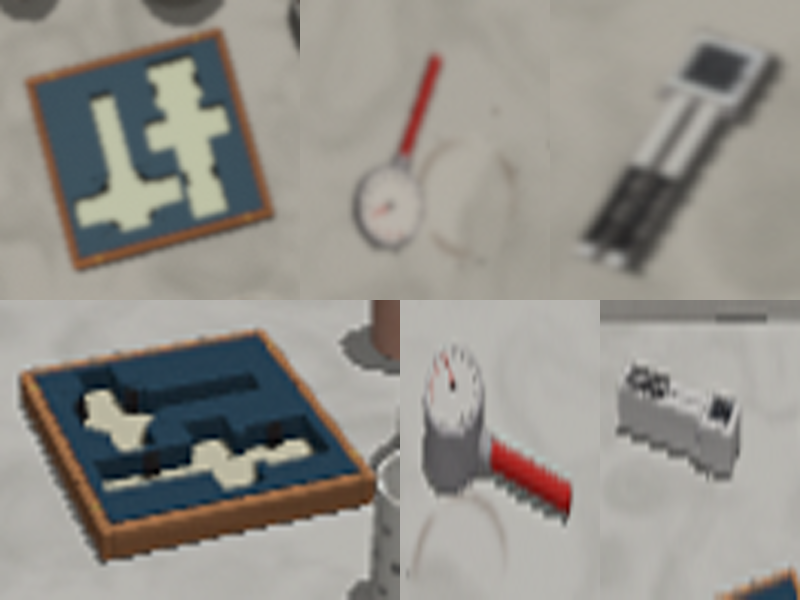

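The crop confirms the choices. The chosen thermometer is red-stemmed and face up, with head and stem as described. The press is flat with its head away from the robot. The tray's round well is at near-left with its slot pointing away, and the press slot is at right with its wide end away. Triangulated heights (15, 17 mm) agree with the text. Moving above the press.

>>> play_rows([
  {"x": -0.035, "y": 0, "z": 0, "twist": 0},
  {"x": -0.075, "y": 0, "z": 0, "twist": 0},
  {"x": -0.115, "y": 0, "z": 0, "twist": 0},
  {"x": -0.155, "y": -0.003, "z": 0, "twist": 0},
  {"x": -0.195, "y": -0.006, "z": 0, "twist": 0},
  {"x": -0.235, "y": -0.006, "z": 0, "twist": 0},
  {"x": -0.265, "y": -0.006, "z": 0, "twist": 0},
  {"x": -0.283, "y": -0.006, "z": 0, "twist": 0},
])

```text
time: 1.0
tool_pos: [481.3, 344.4, 251.3]
tcp_rot: [-3.141, 0.0, 2.693]
contact_force: [-0.5, 0.8, 0.0]
grip_width: 91.6
finger_force: 0.0
```

Run:
```python
from h import *
import pickle
c=snap("wrist","w1");pickle.dump(c,open("w1.pkl","wb"));o=bot.get_obs()
print(o["time"],o["tool_pos"],o["tcp_rot"],c["eye"],c["rotation"],c["fx"])
t,s=pickle.load(open("c0.pkl","rb"))
co=[atz(t,(215+(x+.5)/3-.5,155+(y+.5)/3-.5),23)[:2] for x,y in((28,80),(220,32),(272,213),(78,268))]
print(np.round(co,1),np.mean(co,0),[np.linalg.norm(co[i]-co[i-1]) for i in range(4)],np.arctan2(*(co[0]-co[3])[::-1]),np.arctan2(*(co[1]-co[2])[::-1]))
for p in([480,345,15],[391,-259,15],[548,12,23]): print(proj(c,p))
```

```text
1.05 [482.80861429 343.63615523 251.14214458] [-3.14118079e+00  1.17244706e-03  2.69194154e+00] [407.84768824 379.82061039 384.06496042] [2.83690272e+00 2.97883817e-04 1.12219673e+00] 312.93210949590355
[[ 618.   148.4]
 [ 678.3  -59. ]
 [ 480.5 -119.6]
 [ 416.    85.4]] [548.20330407  13.80495165] [np.float64(211.63843538939494), np.float64(215.93332425392128), np.float64(206.8009739799017), np.float64(214.9410820394806)] 0.30213424402770744 0.2975307471607002
[280.65233813 176.61432915]
[-142.72762413  306.15190574]
[ 83.86431427 324.64910957]
```

View pics/w1.png

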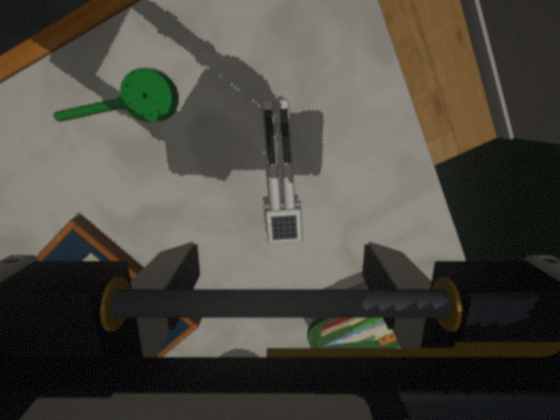

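The wrist view shows the press from its handle end at (277,101) to its head end at (284,243). The green look-alike is at (150,95) and the tray is at lower left. I'll zoom in to measure the press.

Run:
```python
from h import *
import pickle
c=pickle.load(open("w1.pkl","rb"))
im=c["pixels"][85:255,245:325,::-1]
cv2.imwrite("pics/w1z.png",cv2.rotate(cv2.resize(im,None,fx=4.5,fy=4.5,interpolation=cv2.INTER_CUBIC),cv2.ROTATE_90_COUNTERCLOCKWISE))
```

```text
(no output)
```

View pics/w1z.png

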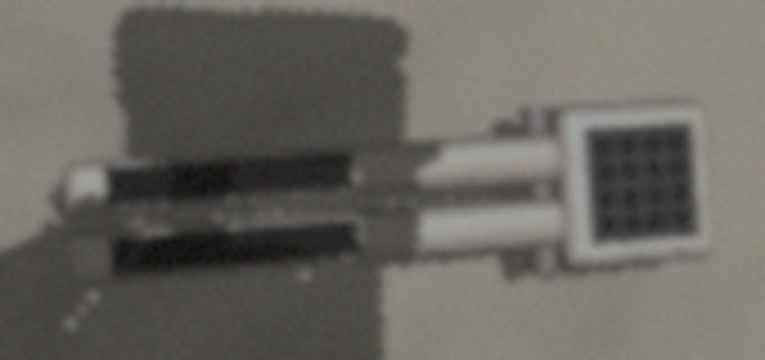

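Run:
```python
from h import *
import pickle
c=pickle.load(open("w1.pkl","rb"))
f=lambda x,y:atz(c,(325-y/4.5-.5,85+x/4.5-.5),30)
e,k,h=f(72,221),f(560,186),f(708,183)
print(e,k,h,np.linalg.norm(h-e),np.linalg.norm(k-e),np.linalg.norm(k-h))
d=(h-e)/np.linalg.norm(h-e);m=h-75*d;m2=e+95*d
print("yaw",np.arctan2(d[1],d[0])+np.pi,m,m2)
m=(m+m2)/2
o=bot.get_obs();T=Rm(o["tcp_rot"]);print(o["tool_pos"],o["tcp_rot"],T.T@(np.append(m[:2],21)-o["tool_pos"]))
```

```text
[399.60962914 377.4268276   30.        ] [513.71120216 332.1008121   30.        ] [552.51501515 314.44958437  30.        ] 165.3668353598247 122.77465800580548 42.629822221776955
yaw 2.7508950139588757 [483.16674513 343.01210256  30.        ] [487.45077116 341.2476379   30.        ]
[482.80861429 343.63615523 251.14214458] [-3.14118079e+00  1.17244706e-03  2.69194154e+00] [-2.63650396e+00 -1.75078375e-01  2.30145486e+02]
```

Press midpoint is at about (485,342), yaw 2.75 modulo pi. I'll grasp 8 mm above mid so the fingertips clear the cutout floor later, which puts the TCP at z of about 29.

>>> play_rows([
  {"x": -0.003, "y": 0, "z": 0.035, "twist": -1.5},
  {"x": -0.003, "y": 0, "z": 0.075, "twist": -3.3},
  {"x": -0.003, "y": 0, "z": 0.115, "twist": -3.3},
  {"x": -0.003, "y": 0, "z": 0.155, "twist": -3.3},
  {"x": -0.003, "y": 0, "z": 0.19, "twist": -3.3},
  {"x": -0.003, "y": 0, "z": 0.21, "twist": -3.3},
  {"x": -0.003, "y": 0, "z": 0.22, "twist": -3.3},
  {"x": -0.003, "y": 0, "z": 0.222, "twist": -3.3},
])

```text
time: 1.85
tool_pos: [481.2, 344.8, 28.9]
tcp_rot: [-3.14, -0.001, 2.753]
contact_force: [0.6, -0.1, 0.4]
grip_width: 92.0
finger_force: 0.0
```

>>> play_rows([
  {"x": 0, "y": 0, "z": 0, "twist": 0},
  {"x": 0, "y": 0, "z": 0, "twist": 0},
  {"x": 0, "y": 0, "z": 0, "twist": 0},
  {"x": 0, "y": 0, "z": 0, "twist": 0},
  {"x": 0, "y": 0, "z": 0, "twist": 0},
  {"x": 0, "y": 0, "z": 0, "twist": 0},
  {"x": 0, "y": 0, "z": 0, "twist": 0},
  {"x": 0, "y": 0, "z": 0, "twist": 0},
], jaw=1)

```text
time: 2.65
tool_pos: [482.2, 344.5, 29.8]
tcp_rot: [3.141, 0.0, 2.752]
contact_force: [-0.4, 0.7, -0.5]
grip_width: 32.5
finger_force: 0.0
```

>>> play_rows([
  {"x": 0, "y": 0, "z": 0, "twist": 0},
  {"x": 0, "y": 0, "z": 0, "twist": 0},
  {"x": 0, "y": 0, "z": 0, "twist": 0},
  {"x": 0, "y": 0, "z": -0.01, "twist": 0},
  {"x": 0, "y": 0, "z": -0.03, "twist": 0},
  {"x": 0, "y": 0, "z": -0.06, "twist": 0},
  {"x": 0, "y": 0, "z": -0.09, "twist": 0},
  {"x": 0, "y": 0, "z": -0.1, "twist": 0},
])

```text
time: 3.45
tool_pos: [483.5, 345.3, 133.4]
tcp_rot: [3.137, 0.004, 2.752]
contact_force: [0.5, 0.2, -2.1]
grip_width: 30.0
finger_force: 30.0
```

Held firmly: 30.0 mm opening and about 2 N of weight. Next I go beside the tray with the yaw turned to the tray, to view it past the held press.

>>> play_rows([
  {"x": -0.01, "y": -0.015, "z": -0.02, "twist": -5},
  {"x": -0.02, "y": -0.035, "z": -0.05, "twist": -11},
  {"x": -0.035, "y": -0.06, "z": -0.08, "twist": -17},
  {"x": -0.05, "y": -0.085, "z": -0.1, "twist": -23},
  {"x": -0.065, "y": -0.11, "z": -0.115, "twist": -29},
  {"x": -0.08, "y": -0.135, "z": -0.12, "twist": -34},
  {"x": -0.09, "y": -0.15, "z": -0.12, "twist": -38},
  {"x": -0.095, "y": -0.161, "z": -0.12, "twist": -39.4},
])

```text
time: 4.25
tool_pos: [509.1, 157.9, 249.4]
tcp_rot: [-3.141, -0.0, -2.842]
contact_force: [0.0, 0.6, -1.2]
grip_width: 29.7
finger_force: 30.0
```

Run:
```python
from h import *
import pickle
o=bot.get_obs();c=snap("wrist","w2");pickle.dump((c,o),open("w2.pkl","wb"))
print(o["time"],o["tool_pos"],o["tcp_rot"],c["eye"],c["rotation"],o["dq"].max())
```

```text
4.25 [509.05136824 157.94056196 249.37925661] [-3.14146505e+00 -4.24401122e-04 -2.84223919e+00] [431.13990661 133.91952234 382.19841005] [ 2.83720577e+00 -9.55084484e-05  1.87035019e+00] 0.09802702234007724
```

View pics/w2.png

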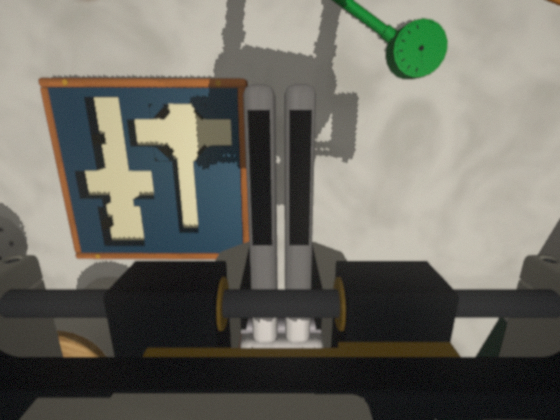

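The press is held along the image centre column (281), with its handle end at row 88. The tray is unobstructed at lower left: rim corners at about (42,80) and (80,258), gauge notches at about row 130, press notches at about row 182. I'll zoom in to measure the seats.

Run:
```python
from h import *
import pickle
c,o=pickle.load(open("w2.pkl","rb"))
im=c["pixels"][70:265,35:255,::-1]
im=np.clip(im.astype(float)*1.3,0,255).astype(np.uint8)
im=cv2.resize(im,None,fx=3,fy=3,interpolation=cv2.INTER_CUBIC)
for i in range(0,660,50): cv2.line(im,(i,0),(i,5),(255,255,255),1)
for i in range(0,585,50): cv2.line(im,(0,i),(5,i),(255,255,255),1)
cv2.imwrite("pics/w2z.png",im)
```

```text
(no output)
```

View pics/w2z.png

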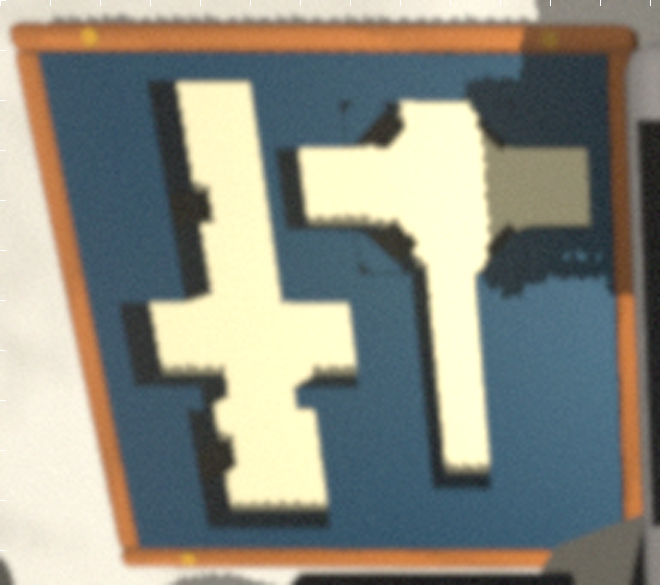

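Run:
```python
from h import *
import pickle
c,o=pickle.load(open("w2.pkl","rb"));t,s=pickle.load(open("c0.pkl","rb"))
f=lambda p,z=23:atz(c,(35+(p[0]+.5)/3-.5,70+(p[1]+.5)/3-.5),z)
def quad(n,ps):
    q=np.array([f(p)[:2] for p in ps]);m=q.mean(0)
    ex=(q[2]+q[3]-q[0]-q[1])/2; ey=(q[0]+q[2]-q[1]-q[3])/2
    print(n,m.round(1),"yaw",np.arctan2(ex[1],ex[0]).round(3),(np.arctan2(ey[1],ey[0])+np.pi/2).round(3),"len x",np.linalg.norm(ex).round(1),"y",np.linalg.norm(ey).round(1));return m
# order near-left, near-right, far-left, far-right
P=quad("pressnotch",[(121,303),(350,303),(137,383),(357,383)])
S=quad("pressslot",[(150,80),(250,80),(209,525),(328,525)])
G=quad("gaugenotch",[(278,148),(587,148),(289,226),(590,226)])
T=quad("tray",[(12,27),(634,27),(124,563),(641,563)])
fr=f((463,487));d=fr[:2]-G;print("gauge slot end",fr,np.linalg.norm(d),np.arctan2(d[1],d[0]))
k=f((437,100));print("well near",k,np.linalg.norm(k[:2]-G))
# floor points check z=4
q=np.array([f(p,4)[:2] for p in[(149,303),(160,370)]]);print("floor left edge",q,"rim left edge",f((121,303)),f((137,383)))
for n,u,z in(("mug",(325,155),91),("beaker",(219,138),105),("tub",(160,150),53)): print(n,atz(t,u,z))
# press in hand: handle end at (281,88)
for z in (230,258,265): print(atz(c,(281,88),z), Rm(o["tcp_rot"]).T@(atz(c,(281,88),z)-o["tool_pos"]))
a,b=[atz(c,u,251) for u in((287-6,95),(281,240))];print("press yaw",np.arctan2(*(b-a)[1::-1]))
```

```text
pressnotch [571.7 -26.7] yaw 0.281 0.3 len x 32.3 y 88.1
pressslot [562.2 -29.9] yaw 0.291 0.3 len x 175.6 y 42.9
gaugenotch [490.3  34.2] yaw 0.295 0.3 len x 28.5 y 113.9
tray [548.5  14.2] yaw 0.286 0.3 len x 211.0 y 220.1
gauge slot end [605.62727745  69.2697112   23.        ] 120.5647342024638 0.2953379825999723
well near [459.60615358  28.2008839   23.        ] 31.253213436879385
floor left edge [[573.2826162  -73.67667673]
 [600.55422457 -66.02282425]] rim left edge [569.34390651 -73.6166015   23.        ] [600.15313244 -64.08535465  23.        ]
mug [ 697.17513417 -172.11429249   91.        ]
beaker [736.92891793 159.21548046 105.        ]
tub [708.01670763 354.36730024  53.        ]
[423.25173905 131.67535588 230.        ] [89.72133455  0.20787846 19.41730982]
[424.70292827 132.08821604 258.        ] [88.22481343  0.17084529 -8.58332333]
[425.06572557 132.19143108 265.        ] [ 87.85068315   0.161587   -15.58348161]
press yaw 0.2999086682321009
```

Everything agrees: notch sizes 88 and 114 mm, slot end at 120.5 mm, well edge at 31.3 mm. The press seat is at about (571.7,-26.7), the gauge seat at (490.3,34.2), and the yaw is 0.295. Moving over the press seat and down to a hover.

>>> play_rows([
  {"x": 0, "y": -0.03, "z": 0, "twist": 0},
  {"x": 0, "y": -0.07, "z": 0, "twist": 0},
  {"x": 0, "y": -0.11, "z": 0.01, "twist": 0},
  {"x": 0, "y": -0.15, "z": 0.03, "twist": 0},
  {"x": 0, "y": -0.18, "z": 0.065, "twist": 0},
  {"x": 0, "y": -0.195, "z": 0.105, "twist": 0},
  {"x": 0, "y": -0.195, "z": 0.14, "twist": 0},
  {"x": 0, "y": -0.195, "z": 0.165, "twist": 0},
])

```text
time: 5.1
tool_pos: [564.9, -26.9, 81.5]
tcp_rot: [3.139, -0.003, -2.845]
contact_force: [-0.1, -0.2, -1.2]
grip_width: 30.0
finger_force: 30.0
```

>>> play_rows([
  {"x": 0, "y": 0, "z": 0.005, "twist": 0},
  {"x": 0, "y": 0, "z": 0.01, "twist": 0},
  {"x": 0, "y": 0, "z": 0.01, "twist": 0},
  {"x": 0, "y": 0, "z": 0.01, "twist": 0},
  {"x": 0, "y": 0, "z": 0.01, "twist": 0},
  {"x": 0, "y": 0, "z": 0.01, "twist": 0},
  {"x": 0, "y": 0, "z": 0.01, "twist": 0},
  {"x": 0, "y": 0, "z": 0.01, "twist": 0},
])

```text
time: 5.9
tool_pos: [566.4, -26.9, 75.0]
tcp_rot: [-3.141, 0.0, -2.843]
contact_force: [-0.1, -0.9, -2.1]
grip_width: 30.0
finger_force: 30.0
```

Run:
```python
from h import *
import pickle
o=bot.get_obs();c=snap("wrist","w3");pickle.dump((c,o),open("w3.pkl","wb"))
print(o["time"],o["tool_pos"],o["tcp_rot"],c["eye"],c["rotation"],o["contact_force"])
im=c["pixels"][:260,150:420,::-1]
im=cv2.resize(np.clip(im*1.3,0,255).astype(np.uint8),None,fx=2.3,fy=2.3,interpolation=cv2.INTER_CUBIC)
cv2.imwrite("pics/w3z.png",im)
```

```text
5.9 [566.40556288 -26.86812647  74.9809084 ] [-3.14145174e+00  4.65019152e-04 -2.84308483e+00] [488.36875795 -50.87675014 207.73227736] [ 2.83631403e+00 -5.85518499e-05  1.86943756e+00] [-0.08663359 -0.92164438 -2.13411099]
```

View pics/w3z.png

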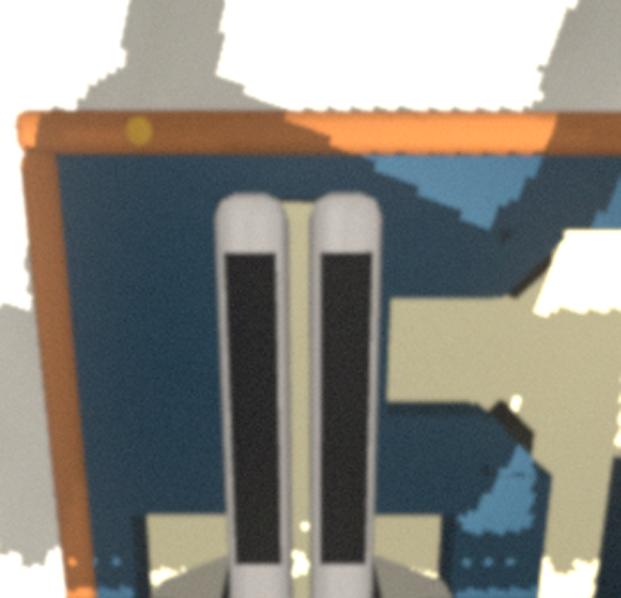

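The held press is over its slot: the handle ends are at crop row 192, and the slot's near end shows between them at row 201. The notches are at row 514 and below.

Run:
```python
from h import *
import pickle
c,o=pickle.load(open("w3.pkl","rb"))
f=lambda p,z:atz(c,(150+(p[0]+.5)/2.3-.5,(p[1]+.5)/2.3-.5),z)
Y=.295;X=np.array([np.cos(Y),np.sin(Y)]);N=np.array([-X[1],X[0]]);S=np.array([571.7,-26.7])
loc=lambda p:np.round([(p[:2]-S)@X,(p[:2]-S)@N],1)
print("slot near",loc(f((298,201),23)))
for z in(46,61,76): print("handle end",z,loc(f((248,192),z)),loc(f((347,192),z)))
print("handle outer edges top",loc(f((215,230),70)),loc(f((381,230),70)), loc(f((228,560),70)),loc(f((376,560),70)))
# rim notch edges: left outer, right
print("notch",loc(f((132,514),23)),loc(f((443,514),23)))
print("tcp",loc(o["tool_pos"]))
```

```text
slot near [-97.    0.3]
handle end 46 [-97.5 -10.1] [-97.5  10.7]
handle end 61 [-96.5  -9. ] [-96.5   9.8]
handle end 76 [-95.5  -8. ] [-95.5   8.9]
handle outer edges top [-89.4 -14.5] [-89.5  15.6] [-24.2 -13.9] [-24.3  17. ]
notch [-16.5 -45. ] [-16.8  40.3]
tcp [-5.1  1.4]
```

Lateral offset is about +1.2 mm and the handle end is about 1.5 mm too near. I'll correct both and lower to just above the ribs.

>>> play_rows([
  {"x": -0.0015, "y": -0.0012, "z": 0, "twist": 0},
  {"x": -0.0015, "y": -0.0012, "z": 0.005, "twist": 0},
  {"x": -0.0015, "y": -0.0012, "z": 0.01, "twist": 0},
  {"x": -0.0015, "y": -0.0012, "z": 0.015, "twist": 0},
  {"x": -0.0015, "y": -0.0012, "z": 0.02, "twist": 0},
  {"x": -0.0015, "y": -0.0012, "z": 0.024, "twist": 0},
  {"x": -0.0015, "y": -0.0012, "z": 0.028, "twist": 0},
  {"x": -0.0015, "y": -0.0012, "z": 0.028, "twist": 0},
])

```text
time: 6.75
tool_pos: [568.1, -27.8, 46.2]
tcp_rot: [-3.142, -0.0, -2.843]
contact_force: [0.6, -1.4, -1.7]
grip_width: 29.9
finger_force: 29.9
```

>>> play_rows([
  {"x": 0, "y": 0, "z": 0.002, "twist": 0},
  {"x": 0, "y": 0, "z": 0.004, "twist": 0},
  {"x": 0, "y": 0, "z": 0.006, "twist": 0},
  {"x": 0, "y": 0, "z": 0.008, "twist": 0},
  {"x": 0, "y": 0, "z": 0.009, "twist": 0},
  {"x": 0, "y": 0, "z": 0.01, "twist": 0},
  {"x": 0, "y": 0, "z": 0.01, "twist": 0},
  {"x": 0, "y": 0, "z": 0.01, "twist": 0},
])

```text
time: 7.55
tool_pos: [568.3, -27.6, 36.6]
tcp_rot: [-3.141, 0.0, -2.843]
contact_force: [1.7, -1.9, -0.7]
grip_width: 30.3
finger_force: 30.0
```

>>> play_rows([
  {"x": 0, "y": 0, "z": 0.001, "twist": 0},
  {"x": 0, "y": 0, "z": 0.002, "twist": 0},
  {"x": 0, "y": 0, "z": 0.003, "twist": 0},
  {"x": 0, "y": 0, "z": 0.004, "twist": 0},
  {"x": 0, "y": 0, "z": 0.005, "twist": 0},
  {"x": 0, "y": 0, "z": 0.005, "twist": 0},
  {"x": 0, "y": 0, "z": 0.005, "twist": 0},
  {"x": 0, "y": 0, "z": 0.005, "twist": 0},
])

```text
time: 8.35
tool_pos: [568.0, -27.6, 33.7]
tcp_rot: [-3.141, 0.0, -2.843]
contact_force: [-5.2, -1.3, 19.3]
grip_width: 29.9
finger_force: 30.0
```

Stopped at TCP 33.7 with 19 N, which is exactly the expected home height. I'll release with a partial opening so the fingers stay inside the notches.

>>> play_rows([
  {"x": 0, "y": 0, "z": -0.001, "twist": 0},
  {"x": 0, "y": 0, "z": -0.002, "twist": 0},
  {"x": 0, "y": 0, "z": -0.002, "twist": 0},
  {"x": 0, "y": 0, "z": -0.002, "twist": 0},
  {"x": 0, "y": 0, "z": -0.002, "twist": 0},
  {"x": 0, "y": 0, "z": -0.002, "twist": 0},
  {"x": 0, "y": 0, "z": -0.002, "twist": 0},
  {"x": 0, "y": 0, "z": -0.002, "twist": 0},
], jaw=0.55)

```text
time: 9.15
tool_pos: [568.1, -27.6, 33.7]
tcp_rot: [3.142, -0.0, -2.843]
contact_force: [1.1, 0.6, 0.6]
grip_width: 41.5
finger_force: 0.0
```

>>> play_rows([
  {"x": 0, "y": 0, "z": -0.01, "twist": 0},
  {"x": 0, "y": 0, "z": -0.03, "twist": 0},
  {"x": 0, "y": 0, "z": -0.06, "twist": 0},
  {"x": 0, "y": 0, "z": -0.095, "twist": 0},
  {"x": 0, "y": 0, "z": -0.13, "twist": 0},
  {"x": 0, "y": 0, "z": -0.16, "twist": 0},
  {"x": 0.02, "y": 0, "z": -0.18, "twist": 0},
  {"x": 0.04, "y": 0, "z": -0.19, "twist": 0},
])

```text
time: 9.95
tool_pos: [530.2, -39.5, 226.6]
tcp_rot: [-3.139, 0.004, -2.843]
contact_force: [0.9, -1.3, -0.8]
grip_width: 41.3
finger_force: 0.0
```

Run:
```python
from h import *
import pickle
o=bot.get_obs();c=snap("wrist","w4");pickle.dump((c,o),open("w4.pkl","wb"))
t=snap("top","top4")
print(o["time"],o["tool_pos"],o["tcp_rot"],c["eye"],o["contact_force"])
im=c["pixels"][:270,130:430,::-1]
im=cv2.resize(np.clip(im*1.3,0,255).astype(np.uint8),None,fx=2,fy=2,interpolation=cv2.INTER_CUBIC)
Y=.295;X=np.array([np.cos(Y),np.sin(Y)]);N=np.array([-X[1],X[0]]);S=np.array([571.7,-26.7])
for a,b in((-95,15),(-95,-15),(30,15),(30,-15),(30,22),(30,-22),(75,22),(75,-22)):
    p=proj(c,np.append(S+a*X+b*N,34)); cv2.circle(im,(int((p[0]-130)*2),int(p[1]*2)),3,(0,0,255),1)
cv2.imwrite("pics/w4z.png",im)
```

```text
9.95 [530.18790436 -39.49413921 226.62804733] [-3.13949614  0.00379977 -2.84253911] [451.66733068 -63.41275001 359.10128826] [ 0.89849103 -1.2721531  -0.78461687]
```

View pics/w4z.png

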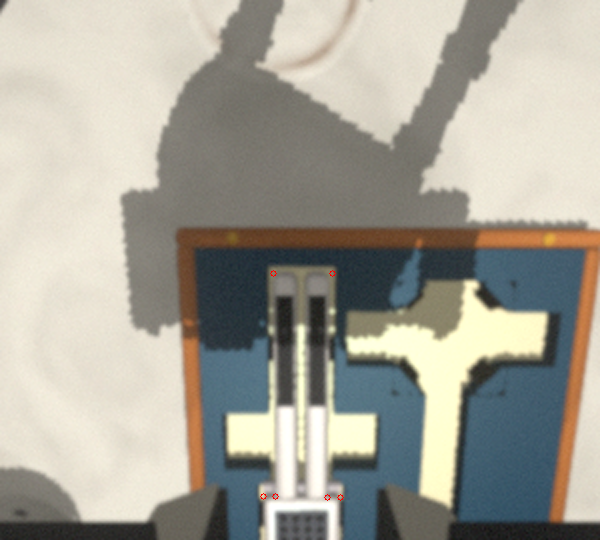

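The press is fully inside its slot, between its walls and lying along it; the projected seat outline matches to about 1 px. Next the thermometer: I go above it with the jaw open and the yaw turned to the stem.

>>> play_rows([
  {"x": 0.02, "y": -0.015, "z": -0.005, "twist": 4},
  {"x": 0.045, "y": -0.037, "z": -0.01, "twist": 10},
  {"x": 0.075, "y": -0.063, "z": -0.01, "twist": 16},
  {"x": 0.105, "y": -0.089, "z": -0.01, "twist": 22},
  {"x": 0.135, "y": -0.115, "z": -0.01, "twist": 28},
  {"x": 0.165, "y": -0.14, "z": -0.01, "twist": 33},
  {"x": 0.185, "y": -0.158, "z": -0.01, "twist": 37},
  {"x": 0.197, "y": -0.169, "z": -0.01, "twist": 38.2},
], jaw=0)

```text
time: 10.85
tool_pos: [390.5, -260.6, 233.6]
tcp_rot: [-3.141, -0.0, 2.769]
contact_force: [0.6, -0.6, -0.2]
grip_width: 91.4
finger_force: 0.0
```

```bash
cat > th.py <<'E'
from h import *
def red(c,lo=40):
    p=c["pixels"].astype(int);m=((p[:,:,0]>90)&(p[:,:,0]>2*p[:,:,1])&(p[:,:,0]>2*p[:,:,2])).astype(np.uint8)
    n,l,st,ce=cv2.connectedComponentsWithStats(m); i=1+st[1:,4].argmax(); return l==i,st[i]
def stem(c,z):
    m,st=red(c);ys,xs=np.nonzero(m)
    q=np.array([atz(c,(x,y),z)[:2] for x,y in zip(xs,ys)]);mu=q.mean(0)
    d=np.linalg.svd(q-mu)[2][0] if len(q)<3 else np.linalg.eigh(np.cov(q.T))[1][:,1]
    return mu,d,(q-mu)@d,st
E
python3 - <<'E'
from th import *
import pickle
o=bot.get_obs();c=snap("wrist","w5");pickle.dump((c,o),open("w5.pkl","wb"))
print(o["time"],o["tool_pos"],o["tcp_rot"],c["eye"])
mu,d,s,st=stem(c,10)
if d[0]<0:d=-d;s=-s
print("stem",mu,"yaw",np.arctan2(d[1],d[0]),s.min(),s.max(),st)
tip=mu+s.max()*d;print("tip",tip,"head from tip",tip-117*d)
p=c["pixels"].copy();hc=proj(c,np.append(tip-117*d,30));print("pred px",hc)
x,y=hc.astype(int);g=cv2.GaussianBlur(cv2.cvtColor(p,cv2.COLOR_RGB2GRAY),(3,3),0)
ci=cv2.HoughCircles(g,cv2.HOUGH_GRADIENT,1,20,param1=100,param2=15,minRadius=18,maxRadius=38)
if ci is not None:
    for u,v,r in ci[0]:
        if np.hypot(u-x,v-y)<40: print("circle",u,v,r,atz(c,(u,v),30))
E
```

```text
10.85 [ 390.49935815 -260.58142265  233.59849265] [-3.14149308e+00 -5.12208148e-05  2.76902302e+00] [ 314.55117593 -230.88447453  366.38569684]
stem [ 463.63970323 -288.80578344] yaw -0.3863806844333956 -36.72700705136102 37.58351758523672 [277 214   9  56 415]
tip [ 498.4525271  -302.96869587] head from tip [ 390.07788166 -258.8786037 ]
pred px [281.87535274 183.29200451]
circle 283.5 181.5 24.6 [ 388.84295171 -256.47909627   30.        ]
```

The stem fit gives yaw -0.386 and a head at (390,-259); the circle fit gives (389,-256.5). They agree with each other and with the two-view triangulation. Descending.

>>> play_rows([
  {"x": 0.002, "y": 0.002, "z": 0.03, "twist": 0.8},
  {"x": 0.002, "y": 0.002, "z": 0.065, "twist": 0.8},
  {"x": 0.002, "y": 0.002, "z": 0.1, "twist": 0.8},
  {"x": 0.002, "y": 0.002, "z": 0.135, "twist": 0.8},
  {"x": 0.002, "y": 0.002, "z": 0.17, "twist": 0.8},
  {"x": 0.002, "y": 0.002, "z": 0.193, "twist": 0.8},
  {"x": 0.002, "y": 0.002, "z": 0.202, "twist": 0.8},
  {"x": 0.002, "y": 0.002, "z": 0.204, "twist": 0.8},
])

```text
time: 11.7
tool_pos: [390.3, -255.7, 28.9]
tcp_rot: [3.141, -0.002, 2.76]
contact_force: [1.4, -0.4, -0.4]
grip_width: 92.0
finger_force: 0.0
```

>>> play_rows([
  {"x": 0, "y": 0, "z": 0, "twist": 0},
  {"x": 0, "y": 0, "z": 0, "twist": 0},
  {"x": 0, "y": 0, "z": 0, "twist": 0},
  {"x": 0, "y": 0, "z": 0, "twist": 0},
  {"x": 0, "y": 0, "z": 0, "twist": 0},
  {"x": 0, "y": 0, "z": 0, "twist": 0},
  {"x": 0, "y": 0, "z": 0, "twist": 0},
  {"x": 0, "y": 0, "z": 0, "twist": 0},
], jaw=1)

```text
time: 12.5
tool_pos: [390.4, -256.5, 30.2]
tcp_rot: [-3.141, 0.001, 2.759]
contact_force: [-0.9, -0.1, 5.5]
grip_width: 55.8
finger_force: 30.0
```

>>> play_rows([
  {"x": 0, "y": 0, "z": -0.01, "twist": 0},
  {"x": 0, "y": 0, "z": -0.03, "twist": 0},
  {"x": 0, "y": 0, "z": -0.06, "twist": 0},
  {"x": 0, "y": 0, "z": -0.09, "twist": 0},
  {"x": 0, "y": 0, "z": -0.12, "twist": 0},
  {"x": 0, "y": 0, "z": -0.135, "twist": 0},
  {"x": 0, "y": 0, "z": -0.14, "twist": 0},
  {"x": 0, "y": 0, "z": -0.14, "twist": 0},
])

```text
time: 13.3
tool_pos: [390.1, -256.2, 170.1]
tcp_rot: [-3.141, 0.001, 2.759]
contact_force: [-0.7, -0.3, -0.9]
grip_width: 55.5
finger_force: 30.0
```

Run:
```python
from th import *
import pickle
o=bot.get_obs();c=snap("wrist","w6");pickle.dump((c,o),open("w6.pkl","wb"));s_=snap("side","side6");t=snap("top","top6")
print(o["time"],o["tool_pos"],o["tcp_rot"],o["grip_width"],o["contact_force"])
T=Rm(o["tcp_rot"]);zt=o["tool_pos"][2]
for n,cc in(("wrist",c),("top",t)):
    try:
        mu,d,s,st=stem(cc,zt-21)
        if d[0]<0:d=-d;s=-s
        tip=mu+s.max()*d
        print(n,"yaw",np.arctan2(d[1],d[0]),s.min(),s.max(),st,"head",tip-117*d,T.T@(np.append(tip-117*d,zt)-o["tool_pos"]))
    except Exception as e: print(n,e)
h=o["tool_pos"]+T@np.array([0,0,-1]);print("pred head px",proj(c,h))
p=c["pixels"][:,:,::-1];g=cv2.GaussianBlur(cv2.cvtColor(p,cv2.COLOR_BGR2GRAY),(3,3),0)
ci=cv2.HoughCircles(g,cv2.HOUGH_GRADIENT,1,30,param1=80,param2=20,minRadius=35,maxRadius=75)
if ci is not None:
    for u,v,r in ci[0][:4]: print("circle",u,v,r,T.T@(atz(c,(u,v),zt+1)-o["tool_pos"]))
# stem pitch from side: tip height
m,st=red(s_);ys,xs=np.nonzero(m);i=xs.argmax();print(st,xs.min(),xs.max(),ys.min(),ys.max())
m2,_=red(t);y2,x2=np.nonzero(m2)
far=lambda xs,ys,i,f:None
tp=(x2[y2<=y2.min()+1].mean(),y2.min());ts=(xs.max(),ys[xs>=xs.max()-1].mean())
np_=(x2[y2>=y2.max()-1].mean(),y2.max());ns=(xs.min(),ys[xs<=xs.min()+1].mean())
print("tip",tri(t,tp,s_,ts),"near",tri(t,np_,s_,ns))
```

```text
13.3 [ 390.09720746 -256.15463275  170.11251332] [-3.14145825e+00  7.51832572e-04  2.75938129e+00] 55.50835980010301 [-0.69232926 -0.27883649 -0.92719422]
wrist yaw -0.2944698768419856 -5.992797900312509 6.15977371079525 [272 332  18  17 287] head [ 331.28196257 -242.98647723] [ 5.94826138e+01 -9.71854501e+00 -4.34147460e-02]
top yaw -0.5609448183416484 -34.34999503885731 26.582370496475214 [365 329  21  21 127] head [  76.56201492 -267.29405097] [ 2.86756375e+02 -1.27275865e+02 -1.98486204e-01]
pred head px [280.57910296 284.89283629]
circle 280.5 264.5 50.4 [10.91512142 -0.03885587 -1.00820141]
circle 322.5 311.5 71.0 [-14.99256777  20.72579556  -0.99151406]
circle 414.5 88.5 47.2 [88.44634383 52.87696986 -1.07360412]
circle 491.5 274.5 64.1 [  5.6433905  100.08743459  -1.01769551]
[244 217  28  10 119] 244 271 217 226
tip (array([ 345.61549592, -318.63981169,  188.55868891]), [np.float64(155.42748302323855), np.float64(155.4274830232386)]) near (array([ 286.75679648, -291.38141237,  190.81894644]), [np.float64(146.31864897252714), np.float64(146.31864897252717)])
```

Run:
```python
from th import *
import pickle
c,o=pickle.load(open("w6.pkl","rb"))
t=snap("top");s=snap("side")
T=Rm(o["tcp_rot"]);tp=o["tool_pos"]
def mask(cc,box):
    q=dict(cc);p=np.zeros_like(cc["pixels"]);x0,y0,x1,y1=box;p[y0:y1,x0:x1]=cc["pixels"][y0:y1,x0:x1];q["pixels"]=p;m,st=red(q);ys,xs=np.nonzero(m);return xs,ys,st
a=tp+T@np.array([-40,0,8.]);b=tp+T@np.array([-117,0,15.])
for n,cc in(("top",t),("side",s)):
    pa,pb=proj(cc,a),proj(cc,b);print(n,"pred stem px",pa,pb)
    x0,x1=sorted((pa[0],pb[0]));y0,y1=sorted((pa[1],pb[1]))
    xs,ys,st=mask(cc,(int(x0-25),int(y0-25),int(x1+25),int(y1+25)));print(st)
    if n=="top":
        q=np.array([atz(cc,(x,y),tp[2]-21)[:2] for x,y in zip(xs,ys)]);mu=q.mean(0);d=np.linalg.eigh(np.cov(q.T))[1][:,1];d*=np.sign(d[0]);l=(q-mu)@d
        print("yaw",np.arctan2(d[1],d[0]),l.min(),l.max(),"tip",mu+l.max()*d,"head",mu+(l.max()-117)*d, "head pred",tp)
    else:
        nrm=T[:,1]
        q=[]
        for x,y in zip(xs,ys):
            e,r=ray(cc,(x,y));q.append(T.T@(e+r*((tp-e)@nrm)/(r@nrm)-tp))
        q=np.array(q);print("tool x range",q[:,0].min(),q[:,0].max(),"slope",np.polyfit(q[:,0],q[:,2],1),"z mean",q[:,2].mean())
```

```text
top pred stem px [361.91300001 240.78330327] [371.17104096 216.49721824]
[369 218   2   1   2]
yaw -1.5416364303346721 -1.4596461304306771 1.459646130430734 tip [ 494.97853815 -297.84393737] head [ 491.56731374 -180.89367637] head pred [ 390.09720746 -256.15463275  170.11251332]
side pred stem px [243.08969781 213.37873525] [270.37869087 221.07492367]
[243 217  29  10 119]
tool x range -118.76621631112808 -39.00180445786482 slope [-1.29810012e-04  2.39391490e+01] z mean 23.949712624534946
```

The side view shows the stem level (slope of about 0) with its tip at -118.8 mm in tool x (117 expected). The wrist view shows the stem centred on column 281. Carrying it to the gauge seat.

>>> play_rows([
  {"x": 0.001, "y": 0.02, "z": 0, "twist": -3},
  {"x": 0.003, "y": 0.06, "z": 0, "twist": -8},
  {"x": 0.006, "y": 0.105, "z": 0, "twist": -13},
  {"x": 0.008, "y": 0.15, "z": 0, "twist": -19},
  {"x": 0.01, "y": 0.195, "z": 0, "twist": -25},
  {"x": 0.012, "y": 0.24, "z": 0, "twist": -31},
  {"x": 0.014, "y": 0.28, "z": 0, "twist": -36},
  {"x": 0.015, "y": 0.307, "z": 0, "twist": -38.8},
])

```text
time: 14.35
tool_pos: [490.9, 36.8, 169.0]
tcp_rot: [3.141, -0.001, -2.842]
contact_force: [0.9, 0.2, -1.1]
grip_width: 55.4
finger_force: 30.0
```

>>> play_rows([
  {"x": 0, "y": 0, "z": 0.01, "twist": 0},
  {"x": 0, "y": 0, "z": 0.03, "twist": 0},
  {"x": 0, "y": 0, "z": 0.055, "twist": 0},
  {"x": 0, "y": 0, "z": 0.075, "twist": 0},
  {"x": 0, "y": 0, "z": 0.09, "twist": 0},
  {"x": 0, "y": 0, "z": 0.095, "twist": 0},
  {"x": 0, "y": 0, "z": 0.095, "twist": 0},
  {"x": 0, "y": 0, "z": 0.095, "twist": 0},
])

```text
time: 15.15
tool_pos: [490.9, 33.9, 75.0]
tcp_rot: [-3.141, 0.0, -2.847]
contact_force: [0.2, -0.5, -1.8]
grip_width: 55.3
finger_force: 30.0
```

Run:
```python
from h import *
import pickle
o=bot.get_obs();c=snap("wrist");t=snap("top");s=snap("side");pickle.dump((c,o,t,s),open("w7.pkl","wb"))
print(o["time"],o["tool_pos"],o["tcp_rot"],o["contact_force"])
im=c["pixels"][40:420,130:430,::-1]
im=cv2.resize(np.clip(im*1.3,0,255).astype(np.uint8),None,fx=1.55,fy=1.55,interpolation=cv2.INTER_CUBIC)
Y=.295;X=np.array([np.cos(Y),np.sin(Y)]);N=np.array([-X[1],X[0]]);S=np.array([490.3,34.2])
for k in range(24):
    a=k*np.pi/12;p=proj(c,np.append(S+31.5*(np.cos(a)*X+np.sin(a)*N),23));cv2.circle(im,(int((p[0]-130)*1.55),int((p[1]-40)*1.55)),2,(0,0,255),1)
    p=proj(c,np.append(o["tool_pos"][:2]+28*(np.cos(a)*X+np.sin(a)*N),o["tool_pos"][2]+1));cv2.circle(im,(int((p[0]-130)*1.55),int((p[1]-40)*1.55)),2,(0,255,0),1)
sc=cv2.resize(s["pixels"][160:260,220:340,::-1],(330,589//2));tc=cv2.resize(t["pixels"][150:250,210:320,::-1],(330,589-589//2))
cv2.imwrite("pics/w7z.png",np.hstack([im,np.vstack([sc,tc])]));print(im.shape)
```

```text
15.15 [490.94404395  33.87069093  75.03349916] [-3.14143342e+00  4.41378870e-04 -2.84724948e+00] [ 0.2084563  -0.45981616 -1.78804032]
(589, 465, 3)
```

View pics/w7z.png

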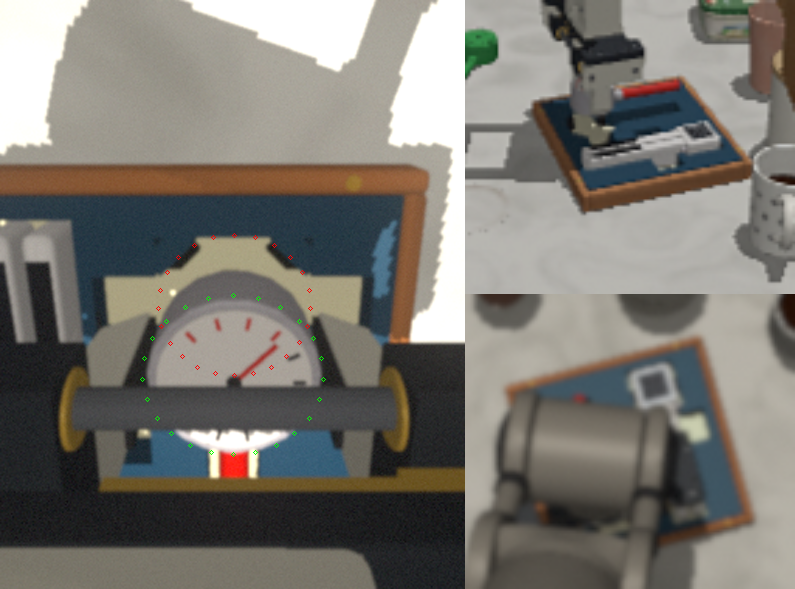

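The head rim lies on the predicted (green) circle. The well's edge lies on the predicted red circle (crop row 237), the stem (col 234) is centred over its slot, and the press is still seated. Lowering.

>>> play_rows([
  {"x": 0, "y": 0, "z": 0.005, "twist": 0},
  {"x": 0, "y": 0, "z": 0.01, "twist": 0},
  {"x": 0, "y": 0, "z": 0.015, "twist": 0},
  {"x": 0, "y": 0, "z": 0.02, "twist": 0},
  {"x": 0, "y": 0, "z": 0.024, "twist": 0},
  {"x": 0, "y": 0, "z": 0.028, "twist": 0},
  {"x": 0, "y": 0, "z": 0.028, "twist": 0},
  {"x": 0, "y": 0, "z": 0.028, "twist": 0},
])

```text
time: 16.1
tool_pos: [490.5, 34.2, 46.6]
tcp_rot: [3.141, -0.001, -2.847]
contact_force: [-1.0, -1.5, -1.5]
grip_width: 55.7
finger_force: 30.0
```

>>> play_rows([
  {"x": 0, "y": 0, "z": 0.002, "twist": 0},
  {"x": 0, "y": 0, "z": 0.004, "twist": 0},
  {"x": 0, "y": 0, "z": 0.006, "twist": 0},
  {"x": 0, "y": 0, "z": 0.008, "twist": 0},
  {"x": 0, "y": 0, "z": 0.009, "twist": 0},
  {"x": 0, "y": 0, "z": 0.01, "twist": 0},
  {"x": 0, "y": 0, "z": 0.01, "twist": 0},
  {"x": 0, "y": 0, "z": 0.01, "twist": 0},
])

```text
time: 16.9
tool_pos: [490.8, 34.2, 36.6]
tcp_rot: [-3.142, 0.0, -2.847]
contact_force: [0.9, -0.6, 0.5]
grip_width: 55.1
finger_force: 30.0
```

>>> play_rows([
  {"x": 0, "y": 0, "z": 0.001, "twist": 0},
  {"x": 0, "y": 0, "z": 0.002, "twist": 0},
  {"x": 0, "y": 0, "z": 0.003, "twist": 0},
  {"x": 0, "y": 0, "z": 0.004, "twist": 0},
  {"x": 0, "y": 0, "z": 0.005, "twist": 0},
  {"x": 0, "y": 0, "z": 0.005, "twist": 0},
  {"x": 0, "y": 0, "z": 0.005, "twist": 0},
  {"x": 0, "y": 0, "z": 0.005, "twist": 0},
])

```text
time: 17.7
tool_pos: [490.8, 34.3, 34.1]
tcp_rot: [-3.141, 0.001, -2.846]
contact_force: [-9.7, -1.7, 30.0]
grip_width: 55.4
finger_force: 30.0
```

It hit a firm stop at the expected home height (34 mm, 30 N). Releasing with a partial opening.

>>> play_rows([
  {"x": 0, "y": 0, "z": -0.001, "twist": 0},
  {"x": 0, "y": 0, "z": -0.002, "twist": 0},
  {"x": 0, "y": 0, "z": -0.002, "twist": 0},
  {"x": 0, "y": 0, "z": -0.002, "twist": 0},
  {"x": 0, "y": 0, "z": -0.002, "twist": 0},
  {"x": 0, "y": 0, "z": -0.002, "twist": 0},
  {"x": 0, "y": 0, "z": -0.002, "twist": 0},
  {"x": 0, "y": 0, "z": -0.002, "twist": 0},
], jaw=0.28)

```text
time: 18.5
tool_pos: [490.7, 34.3, 33.6]
tcp_rot: [3.142, -0.0, -2.847]
contact_force: [0.6, -0.7, 1.4]
grip_width: 66.2
finger_force: 0.0
```

>>> play_rows([
  {"x": 0, "y": 0, "z": -0.01, "twist": 0},
  {"x": 0, "y": 0, "z": -0.03, "twist": 0},
  {"x": 0, "y": 0, "z": -0.065, "twist": 0},
  {"x": 0, "y": 0, "z": -0.105, "twist": 0},
  {"x": 0.02, "y": 0, "z": -0.145, "twist": 0},
  {"x": 0.05, "y": 0, "z": -0.18, "twist": 0},
  {"x": 0.08, "y": 0, "z": -0.2, "twist": 0},
  {"x": 0.1, "y": 0, "z": -0.2, "twist": 0},
])

```text
time: 19.3
tool_pos: [394.6, 4.7, 237.1]
tcp_rot: [-3.139, 0.005, -2.846]
contact_force: [0.7, -0.5, -0.2]
grip_width: 66.4
finger_force: 0.0
```

Run:
```python
from th import *
import pickle
o=bot.get_obs();c=snap("wrist","w8");s=snap("side","side8");t=snap("top","top8");pickle.dump((c,o,t,s),open("w8.pkl","wb"))
print(o["time"],o["tool_pos"],o["tcp_rot"],o["contact_force"])
Y=.295;X=np.array([np.cos(Y),np.sin(Y)]);N=np.array([-X[1],X[0]]);S=np.array([490.3,34.2])
mu,d,l,st=stem(c,16);d*=np.sign(d[0]);print("stem yaw",np.arctan2(d[1],d[0]),st,"local",(mu-S)@X,(mu-S)@N)
for P,n in((S,"g"),):
    print("pred head px",proj(c,np.append(P,34)))
g=cv2.GaussianBlur(cv2.cvtColor(c["pixels"],cv2.COLOR_RGB2GRAY),(3,3),0)
ci=cv2.HoughCircles(g,cv2.HOUGH_GRADIENT,1,20,param1=100,param2=15,minRadius=18,maxRadius=34)
px=proj(c,np.append(S,34))
for u,v,r in ci[0]:
    if np.hypot(u-px[0],v-px[1])<30: q=atz(c,(u,v),34)[:2]-S;print("circle",u,v,r,q@X,q@N)
# head-circle height test: triangulate dial with side via bright blob
px=proj(s,np.append(S,34));print("side px",px)
# stem z from side: intersect with vertical plane along slot
p=s["pixels"].copy();x,y=px.astype(int);q=np.zeros_like(p);q[y-40:y+30,x-20:x+70]=p[y-40:y+30,x-20:x+70];m,st=red(dict(s,pixels=q));ys,xs=np.nonzero(m);print(st)
n3=np.append(N,0);S3=np.append(S,0);r=[]
for a,b in zip(xs,ys):
    e,k=ray(s,(a,b));w=e+k*((S3-e)@n3)/(k@n3);r.append(((w-S3)@np.append(X,0),w[2]))
r=np.array(r)
if len(r): print("stem x",r[:,0].min(),r[:,0].max(),"z range",r[:,1].min(),r[:,1].max(),np.polyfit(r[:,0],r[:,1],1))
```

```text
19.3 [394.59179777   4.73053462 237.06657601] [-3.13865981  0.00543148 -2.84647511] [ 0.69931599 -0.49516054 -0.16258047]
stem yaw 0.3021766769827653 [277 318   8  19 130] local 103.97740019458725 -0.34860374204837835
pred head px [281.33144976 264.63368553]
circle 281.5 267.5 22.5 3.853905214721916 0.20638106295712474
side px [264.82861204 198.11971219]
[277 199  11   2  11]
stem x 45.20946340297854 83.13070678311779 z range 15.484490288847269 18.92385543730677 [-0.03348065 19.20123804]
```

Stem yaw is 0.302, lateral offset is 0.3 mm, and the stem top is at z of about 18, as expected when home. The gripper bar hides part of the dial here, so I'll move for one unobstructed check of both parts.

>>> play_rows([
  {"x": -0.02, "y": 0.01, "z": -0.005, "twist": 0},
  {"x": -0.04, "y": 0.02, "z": -0.01, "twist": 0},
  {"x": -0.07, "y": 0.02, "z": -0.02, "twist": 0},
  {"x": -0.1, "y": 0.02, "z": -0.02, "twist": 0},
  {"x": -0.13, "y": 0.02, "z": -0.02, "twist": 0},
  {"x": -0.15, "y": 0.02, "z": -0.02, "twist": 0},
  {"x": -0.15, "y": 0.02, "z": -0.02, "twist": 0},
  {"x": -0.15, "y": 0.02, "z": -0.02, "twist": 0},
])

```text
time: 20.25
tool_pos: [532.7, 68.2, 252.8]
tcp_rot: [3.141, -0.002, -2.846]
contact_force: [1.2, -0.0, 0.3]
grip_width: 66.2
finger_force: 0.0
```

Run:
```python
from th import *
import pickle
o=bot.get_obs();c=snap("wrist","w9");s=snap("side","side9")
print(o["time"],o["tool_pos"],c["eye"])
Y=.295;X=np.array([np.cos(Y),np.sin(Y)]);N=np.array([-X[1],X[0]]);S=np.array([490.3,34.2])
px=proj(c,np.append(S,34));print(px)
g=cv2.GaussianBlur(cv2.cvtColor(c["pixels"],cv2.COLOR_RGB2GRAY),(3,3),0)
ci=cv2.HoughCircles(g,cv2.HOUGH_GRADIENT,1,8,param1=80,param2=12,minRadius=15,maxRadius=34)
for u,v,r in ci[0]:
    if np.hypot(u-px[0],v-px[1])<15: q=atz(c,(u,v),34)[:2]-S;print("circle",u,v,r,q@X,q@N)
mu,d,l,st=stem(c,16);d*=np.sign(d[0]);print("stem yaw",np.arctan2(d[1],d[0]),st,"start/tip",(mu-S)@X+l.min()*np.sign(1),(mu-S)@X+l.max(),(mu-S)@N)
# white dial blob in wrist and side -> triangulate (expect z=34)
def blob(cc,p,r):
    x,y=p.astype(int);k=cc["pixels"][y-r:y+r,x-r:x+r].astype(int);m=(k.min(2)>k.min(2).max()*.72)&(k.max(2)-k.min(2)<40)
    n,L,st,ce=cv2.connectedComponentsWithStats(m.astype(np.uint8));i=1+st[1:,4].argmax();return ce[i]+[x-r,y-r],st[i]
b1=blob(c,px,30);b2=blob(s,proj(s,np.append(S,34)),10);print(b1,b2,tri(c,b1[0],s,b2[0]))
```

```text
20.25 [532.67790395  68.19762342 252.78574994] [454.90104976  44.43080658 385.71370735]
[262.12023009 136.67724222]
circle 262.5 137.5 25.4 0.8896430324124397 0.40382070900618244
circle 254.5 132.5 25.4 -4.491425203911084 -8.289253069970759
circle 258.5 144.5 17.6 8.519871187092912 -4.162966162002684
stem yaw 0.2851867875908616 [260 172   9  60 427] start/tip 42.00404807198586 118.1006413605176 -0.005782520654101902
(array([255.64285714, 163.92857143]), array([22, 56,  5,  4, 14], dtype=int32)) (array([261.94827586, 189.06896552]), array([ 0,  0, 20,  4, 58], dtype=int32)) (array([496.9952836 ,  35.06223777,  73.36873603]), [np.float64(16.820428777710543), np.float64(16.820428777710564)])
```

The dial is within 1 mm of its seat, with stem tip at 118 mm and yaw 0.285. Both parts stopped exactly at home height, and the robot is clear. The blob height check failed because it picked up the wrong patch, so the evidence for height is the stop heights and the stem's z. Handing in.

```bash
python3 -c "
from plant import bot
print(bot.close_job())"
```

```text
the job is handed in; nothing more can be done
None
```

I pressed the thermometer and garlic press into their own cutouts and handed the job in at about 20 s; both stopped at the expected home height, aligned with their seats within measurement error, but no verdict came back.

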